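Lean the job board on its rest

TASK

Stand the plywood job board up on the leaning rest so that the pipe drawing can be read from the bench: foot down on the bench in the gap behind the stop batten, hand slot at the top, drawing facing out, and the board leaning back steadily against the upstand, not bolt upright, about in the middle and square to it. Let go of it, and leave the other things on the bench where they are.

Things in the scene. Friction and masses are not known exactly. Their poses are not given: they have to be found in the camera images.
- board: job board, loose: plywood 200 wide (x) x 260 long (y) x 12 thick (z), 0.25 to 0.5 kg, pipe drawing on its face. Origin: centre of its back, which lies on the bench at first; +z out of the face, +y to the end with the hand slot. The slot, cut right through, is x -45 to 45, y 68 to 102; beyond it a strip 28 wide (y 102 to 130) ends the board. The other end (y = -130) is its foot.
- board_strip (a point): middle of the strip between hand slot and end edge (board x 0, y 116), at half the board's thickness; the strip can be pinched across its 28 with one finger in the slot, or over its 12 thick end edge
- board_foot (a point): middle of the board's foot edge (board x 0, y -130), at half its thickness. Its grip on the bench is good: a board propped at 45 degrees over the upstand's top edge, foot on the bare bench, stays there when let go
- rest: leaning rest fixed at the robot's left: a wood-panel upstand 460 long (its x), 130 tall, 18 thick, and a stop batten parallel to it. Origin: at bench level under the middle of the upstand's front face, on which things lean; y points from the front through the upstand, which fills y 0 to 18; z up. Flat steel feet 30 wide, 5 thick at x = +-215 run under it from y -95 to 115; braces behind
- batten (a point): middle of the top of the stop batten, a timber strip 460 long, 20 wide, 22 tall in front of the upstand: it fills y -84 to -64 of the rest, so a gap 64 wide, floored by the bare bench (x -200 to 200), lies between it and the upstand
- tape: yellow spool of thread-seal tape lying flat, 58 across, 21 tall; a bystander, loose, origin at its underside
- cutter: red pipe cutter lying on its side, about 200 x 70, 23 tall; a bystander, loose, origin at its underside
- paste_jar: white jar of jointing paste, 72 across, 95 tall; a bystander, loose, origin at its underside
- sealant: white bottle with a blue cap, 48 across, 125 tall; a bystander, loose, origin at its underside
- valve: radiator valve standing on its chromed body, white head up, 50 across, 98 tall, with a stub to one side; a bystander, loose, origin at its underside
- elbow: grey pipe elbow with a brass nut, about 80 x 80, 42 tall; a bystander, loose, origin at its underside
- pliers: water-pump pliers with blue grips lying flat, about 180 x 60, 14 tall; a bystander, loose, origin at its underside
- coupling: short grey pipe coupling standing on end, 42 across, 42 tall; a bystander, loose, origin at its underside

How it is judged:
At the end, for the whole second after the job is handed in: Released and at rest: foot edge within 14 mm of the bench, in the gap behind the batten, within 105 mm of the rest's middle; slot up, drawing away from the upstand; leaning on the upstand 5 to 28 degrees from upright, top beyond its front face; width parallel to it within 12 degrees (y of board_foot in the frame of rest between -0.066 and 0 m and z of board_foot in the frame of rest below 0.014 m and x of board_foot in the frame of rest between -0.105 and 0.105 m and angle between board's own z axis and vertical between 1.08 and 1.48 rad and height (world z) of board_strip above 0.19 m and y of board_strip in the frame of rest above 0 m and angle between the x axis of board and the x axis of rest, either way round below 0.21 rad and contact force between board and rest above 0.1 N and linear speed of board below 0.02 m/s and angular speed of board below 0.1 rad/s); the robot touches nothing.
It fails at once if a bystander is shoved or knocked more than 40 mm from its place (distance of any of tape, cutter, paste_jar, sealant, valve, elbow, pliers, coupling from where it was at the start of the episode above 0.04 m).
It also fails if it takes over 51 s, if anything falls off the work surface, if the arm or the gripper's body presses on something with over 40 N, if the wrist force passes 120 N, or if a joint passes its speed limit or range.

ROBOT

A 7-joint arm with a two-finger parallel gripper is mounted at the origin on the work surface. World frame = base frame: x ahead of the robot, y to its left, z up, the work surface at z = 0. Lengths are in m, angles in rad, forces in N, time in s.
With the tool pointing down it reaches from about 0.425 to 0.875 m from the base axis. Payload 9.9 kg.
Tool frame: the origin (TCP) lies between the finger pads; the fingertips stand 22 mm ahead of it and the grasp point (between the pads) lies 3 mm ahead of it; z points along the fingers, y is the line along which they close (so a half turn about z gives the same grasp; the last joint's range is limited). The gripper opens to 85 mm and grips with 20 to 120 N. Pads are 22 mm wide; open, the fingers measure 114 mm over their backs; the gripper's body (76 mm by 85 mm) begins 54 mm behind the grasp point. The pads swing forward as they close: fully open they stand 13 mm farther back than shut.
Start: joints at [-1.191, 0.576, 0.025, 1.437, -0.015, 1.129, -0.057], TCP at [0.302, 0.604, 0.253] pointing down, gripper open.
Joint ranges: [-2.76, 2.76], [-0.34, 2.15], [-1.52, 1.57], [0.19, 2.46], [-1.09, 4.23], [0.17, 1.99], [-2.82, 2.82]. Speed limits (rad/s): [2.22, 2.22, 3.01, 3.01, 3.14, 3.14, 3.14].

INTERFACE

Orientations are given as a unit quaternion [x, y, z, w].
In Python, from rig import robot gives the robot as it stands.
- The arm moves only by the shell command python3 -m pendant 'ROWS' [FORCE]. ROWS is JSON, a list that holds one entry, the list of rows, each a list of 7 numbers: the shift along the tool's x, y, z in m, then the turn, a rotation vector about the tool's x, y, z in degrees, then the opening, from 0 (shut) to 1 (fully open). A call has 1 to 20 rows; each row shifts and turns the commanded pose from where the row before left it, along the tool's axes as they then stand; what a row does not reach is not made up. A row lasts 1/10 s, in which the tool goes at most 50 mm and 8.59 degrees, less where a joint would pass 70% of its speed; a pose out of reach is approached as far as the arm can. A call is refused whole if a number of a shift passes 0.05 or a number of a turn 8.59, either way. A call with a gripper value outside its range is refused whole. The fingers move at their own pace and stop on an object; FORCE is the grip in N (left out, the last holds). Time passes only in rows, so rows that do not move let the fingers close. It gives the time, the measured TCP pose, the force, the opening and the grip force at its end, in the units of the state.
- robot.get_state(): the state, without advancing time (a new reading comes with each control period).
- robot.grab_frame(name): name is "scene" or "top" or "wrist"; returns a dict with "frame" (400x640x3 uint8, red, green, blue), "camera_matrix" (3x3 intrinsics, pixels), "k1" (the pictures are not rectified: a ray, as slopes to the right and down, at radius r is drawn at 1 + k1 r^2 times it, then the intrinsics apply), "camera_from_world" (4x4, takes a point from world to camera coordinates); the wrist camera has in their place "mount" (4x4, takes a point from camera to tool coordinates, whose origin is the TCP and whose axes are the flange's). Camera axes: x right, y up, looking along -z (the intrinsics and any distortion apply to the point x, -y, -z); pixel columns grow to the right and rows downward; lengths in m; the calibration is good to about 2 mm. A picture is of the moment at which its call begins: read the wrist's pose just before it. There is no depth.
- robot.hand_in(): hands the job in; it is judged then, once.
The state is a dict: "t": time; "joints": joint angles; "qd": joint speeds; "joint_torque": joint torques, N m; "position": TCP position; "orientation": TCP orientation; "ft_force": force on the tool from outside, world axes, zero at the start; "ft_torque": the same for the moment, N m; "grip_width": finger opening in m; "gripper_force": force on a finger pad.
Only numpy, scipy, OpenCV 4.12 (cv2) and the standard library are available. Lean on these libraries where they do the work, as an engineer would, in place of code of your own. Each camera call takes 0.05 s, during which the arm holds its last target. There are 200 camera calls.

## Working session

There is one attempt and no reset: what is moved stays moved. The work goes in short steps, Python scripts to look and compute and a shell command to move; the robot and the scene stay as the last step left them, time stands still between calls to the robot, and variables do not carry over. Pictures are saved under pics/ and viewed, at most 10 in all, crops included, and the job is handed in when it is done.

```bash
mkdir -p pics; cat > h.py <<'E'
import numpy as np,cv2,json
from rig import robot
from scipy.spatial.transform import Rotation as R
def grab(n,fn=None):
    s=robot.get_state(); f=robot.grab_frame(n)
    if n=='wrist':
        T=np.eye(4);T[:3,:3]=R.from_quat(s['orientation']).as_matrix();T[:3,3]=s['position']
        f['wc']=T@np.array(f['mount'])
    else: f['wc']=np.linalg.inv(np.array(f['camera_from_world']))
    if fn: cv2.imwrite(fn,cv2.cvtColor(f['frame'],cv2.COLOR_RGB2BGR))
    np.savez('%s.npz'%n,frame=f['frame'],K=f['camera_matrix'],k1=f['k1'],wc=f['wc'])
    return f
def load(n):
    d=np.load('%s.npz'%n);return dict(frame=d['frame'],camera_matrix=d['K'],k1=float(d['k1']),wc=d['wc'])
def ray(f,px):
    K=np.array(f['camera_matrix'],float)
    u=cv2.undistortPoints(np.array(px,float).reshape(-1,1,2),K,np.array([f['k1'],0,0,0.]))[:,0]
    d=np.c_[u[:,0],-u[:,1],-np.ones(len(u))]@f['wc'][:3,:3].T
    return f['wc'][:3,3],d
def onz(f,px,z):
    o,d=ray(f,px);z=np.broadcast_to(np.asarray(z,float),len(d));return o+d*((z-o[2])/d[:,2])[:,None]
E
python3 - <<'E'
from h import *
s=robot.get_state();print({k:np.round(v,3) for k,v in s.items()})
for n in('scene','top'):
    f=grab(n,'pics/%s0.png'%n);print(n,f['k1'],np.round(f['wc'][:3,3],3))
f=grab('wrist');print(np.round(f['mount'],3))
E
```

```text
{'t': np.float64(0.0), 'joints': array([-1.191,  0.577,  0.025,  1.438, -0.015,  1.129, -0.057]), 'qd': array([-0.001,  0.001, -0.001,  0.002,  0.001, -0.001,  0.002]), 'joint_torque': array([ 1.0000e-03, -7.6578e+01,  2.2510e+00, -2.8596e+01,  1.6000e-02,
        1.3000e-02, -0.0000e+00]), 'position': array([0.302, 0.603, 0.252]), 'orientation': array([ 0.23 ,  0.973, -0.001, -0.   ]), 'ft_force': array([-0.342,  0.58 ,  0.171]), 'ft_torque': array([ 0.007, -0.036, -0.002]), 'gripper_force': np.float64(0.0), 'grip_width': np.float64(0.085)}
scene -0.026255891547638164 [ 1.007 -0.185  0.886]
top -0.08095993927551064 [ 0.344 -0.108  1.164]
[[-0.     0.958  0.287  0.073]
 [ 1.     0.001 -0.    -0.001]
 [-0.     0.287 -0.958 -0.121]
 [ 0.     0.     0.     1.   ]]
```

View pics/top0.png

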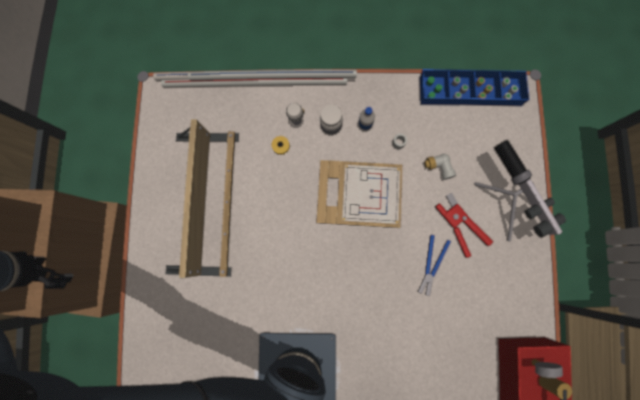

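View pics/scene0.png

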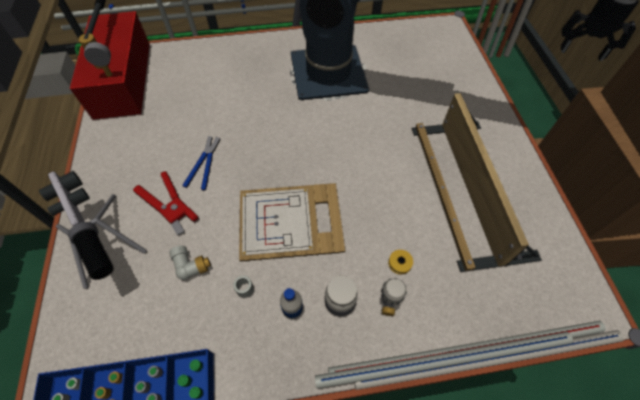

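The top view shows the board at about (360,194) px, with its slot end to the left at (332,192). The batten is at column ~229, the upstand at ~195, and all bystanders are clear of the path between. The scene view agrees: slot towards the rest, drawing up. Next I measure the board, batten and upstand from the wood colour.

```bash
python3 - <<'E'
from h import *
f=load('top');im=f['frame'];hsv=cv2.cvtColor(im,cv2.COLOR_RGB2HSV)
for p in [(324,175),(400,200),(229,180),(195,180),(198,130),(188,260),(205,200),(260,260)]: print(p,hsv[p[1],p[0]])
m=cv2.inRange(hsv,(8,60,60),(25,255,255));
m[:, :150]=0;m[:,420:]=0;m[:115]=0;m[290:]=0
n,l,st,c=cv2.connectedComponentsWithStats(m)
for i in range(1,n):
    if st[i,4]<150: continue
    cnt=cv2.findContours((l==i).astype(np.uint8),0,2)[0]
    b=cv2.boxPoints(cv2.minAreaRect(max(cnt,key=cv2.contourArea)))
    x,y=b.mean(0); z=.012 if x>300 else .022 if x>215 else .13
    w=onz(f,b,z)
    print(st[i],np.round(b).tolist(),z,np.round(w[:,:2],3).tolist(),np.round(w.mean(0),3))
    e=w[1]-w[0];g=w[2]-w[1];print([ (round(float(np.linalg.norm(v)),3),round(float(np.degrees(np.arctan2(v[1],v[0]))),1)) for v in (e,g)])
E
```

```text
(324, 175) [ 17 105 161]
(400, 200) [ 16  75 152]
(229, 180) [ 17 102 135]
(195, 180) [18 88 78]
(198, 130) [18 87 73]
(188, 260) [17 87 76]
(205, 200) [ 14  44 117]
(260, 260) [ 12  32 173]
[ 179  119   31  159 3044] [[178.0, 277.0], [189.0, 119.0], [210.0, 120.0], [199.0, 278.0]] 0.13 [[0.283, 0.323], [0.742, 0.319], [0.736, 0.255], [0.28, 0.262]] [0.51 0.29 0.13]
[(0.459, -0.4), (0.065, -94.9)]
[ 219  131   16  146 1033] [[219.0, 276.0], [226.0, 131.0], [235.0, 131.0], [227.0, 276.0]] 0.022 [[0.282, 0.241], [0.74, 0.237], [0.738, 0.21], [0.281, 0.216]] [0.51  0.226 0.022]
[(0.459, -0.5), (0.027, -93.8)]
[271 135  19  20 292] [[271.0, 135.0], [289.0, 135.0], [289.0, 154.0], [271.0, 154.0]] 0.022 [[0.725, 0.092], [0.724, 0.035], [0.662, 0.033], [0.662, 0.09]] [0.693 0.063 0.022]
[(0.058, -90.4), (0.062, -178.8)]
[ 316  160   86   68 1900] [[316.0, 223.0], [319.0, 159.0], [404.0, 164.0], [400.0, 228.0]] 0.012 [[0.446, -0.052], [0.647, -0.062], [0.632, -0.327], [0.432, -0.311]] [ 0.539 -0.188  0.012]
[(0.201, -2.8), (0.266, -93.4)]
```

```bash
cat >> h.py <<'E'
def to(pos,yaw,tilt=0):
    """what is left to go to TCP pos, tool y at world angle yaw deg before tilting back by tilt deg about world-ish x"""
    s=robot.get_state();Rc=R.from_quat(s['orientation'])
    y=np.radians(yaw);ty=np.array([np.cos(y),np.sin(y),0]);tz=np.array([0,0,-1.]);tx=np.cross(ty,tz)
    Rt=R.from_matrix(np.c_[tx,ty,tz])*R.from_rotvec([-np.radians(tilt),0,0])
    print('t %.1f'%s['t'],'pos',np.round(s['position'],4),'J',np.round(s['joints'],2),'F',np.round(s['ft_force'],1))
    print('shift now',np.round(Rc.inv().apply(np.array(pos)-s['position']),4),'shift after turn',np.round(Rt.inv().apply(np.array(pos)-s['position']),4),'turn',np.round((Rc.inv()*Rt).as_rotvec(degrees=True),2))
E
python3 -m pendant '[[[0,0,-0.03,0,0,-7.8,1],[0,0,-0.03,0,0,-7.8,1],[0,0,-0.03,0,0,-7.8,1],[-0.017,-0.0315,0,0,0,0,1],[-0.017,-0.0315,0,0,0,0,1],[-0.017,-0.0315,0,0,0,0,1],[-0.017,-0.0315,0,0,0,0,1],[-0.017,-0.0315,0,0,0,0,1],[-0.017,-0.0315,0,0,0,0,1],[-0.017,-0.0315,0,0,0,0,1],[-0.017,-0.0315,0,0,0,0,1],[-0.017,-0.0315,0,0,0,0,1],[-0.017,-0.0315,0,0,0,0,1],[-0.017,-0.0315,0,0,0,0,1],[-0.017,-0.0315,0,0,0,0,1],[-0.017,-0.0315,0,0,0,0,1],[-0.017,-0.0315,0,0,0,0,1]]]'
python3 -m pendant '[[[0,0,0,-8.3,0,0,1],[0,0,0,-8.3,0,0,1],[0,0,0,-8.3,0,0,1],[0,0,0,-8.3,0,0,1],[0,0,0,-8.3,0,0,1],[0,0,0,-8.3,0,0,1],[0,0,0,-8.3,0,0,1],[0,0,0,-8.3,0,0,1],[0,0,0,-8.3,0,0,1],[0,0,0,0,0,0,1],[0,0,0,0,0,0,1]]]'
python3 -c "
from h import *
to([.51,.31,.27],89.5,75)"
```

```text
t: 1.85
position: [0.5155, 0.1488, 0.3432]
orientation: [0.028, 1.0, -0.0, -0.0]
ft_force: [-0.1, -0.9, -0.3]
grip_width: 0.0855
gripper_force: 0.0
t: 2.95
position: [0.5162, 0.1505, 0.3353]
orientation: [0.026, 0.826, 0.563, 0.01]
ft_force: [0.4, -0.2, 0.1]
grip_width: 0.0855
gripper_force: 0.0
t 3.0 pos [0.5162 0.1505 0.3353] J [ 0.58  0.56 -0.53  1.97 -1.07  1.13  2.35] F [ 0.4 -0.2  0.1]
shift now [ 0.0139 -0.0026  0.1719] shift after turn [ 0.0076 -0.0218  0.1709] turn [-6.5   2.22 -1.51]
```

```bash
python3 -m pendant '[[[0,0,0.02,0,0,0,1],[0,0,0.02,0,0,0,1],[0,0,0.02,0,0,0,1],[0.002,-0.005,0.02,-2,0,0,1],[0.002,-0.005,0.02,-2,0,0,1],[0.002,-0.005,0.02,-2,0.5,-0.5,1],[0.002,-0.005,0.02,-2,0.5,-0.5,1],[0.002,0,0.02,0,0.5,-0.5,1],[0.002,0,0.01,0,0.5,0,1],[0,0,0,0,0,0,1],[0,0,0,0,0,0,1]]]'
python3 -c "
from h import *
to([.51,.31,.27],89.5,75)"
```

```text
t: 4.05
position: [0.5095, 0.3078, 0.2621]
orientation: [0.001, 0.786, 0.618, 0.005]
ft_force: [-0.5, 0.8, 0.4]
grip_width: 0.0853
gripper_force: 0.0
t 4.0 pos [0.5095 0.3078 0.2621] J [ 0.66  1.03 -1.21  2.09 -1.07  0.43  2.42] F [-0.5  0.8  0.4]
shift now [-0.0005  0.0082  0.0003] shift after turn [-0.0004  0.0082  0.0001] turn [1.34 0.06 0.33]
```

The test confirms the final leaning pose can be reached. Now I move to above the strip.

```bash
python3 -m pendant '[[[0,0,-0.03,0,0,0,1],[0,0,-0.03,0,0,0,1],[0,0,-0.03,0,0,0,1],[0,0,-0.03,0,0,0,1],[0,0,-0.03,7,0,0,1],[0,0,-0.02,8.4,0,0,1],[0,0,0,8.4,0,0,1],[0,0,0,8.4,0,0,1],[0,0,0,8.4,0,0,1],[0,0,0,8.4,0,0,1],[0,0,0,8.4,0,0,1],[0,0,0,8.4,0,0,1],[0,0,0,8.4,0,0,1],[0,0,0,2,0,0,0.55],[0,0,0,0,0,0,0.55]]]'
python3 -c "
from h import *
to([.54,-.08,.22],86.8,0)"
```

```text
t: 5.55
position: [0.5073, 0.1437, 0.3063]
orientation: [0.004, 1.0, 0.002, 0.004]
ft_force: [0.4, -1.2, 0.0]
grip_width: 0.0591
gripper_force: 0.0
t 5.5 pos [0.5073 0.1437 0.3063] J [-0.    0.33 -0.5   1.74  0.17  1.11  1.01] F [ 0.4 -1.2  0. ]
shift now [-0.0338 -0.2239  0.0855] shift after turn [-0.0452 -0.2216  0.0863] turn [0.27 0.44 2.76]
```

```bash
python3 -m pendant '[[[0,0,0,0.3,0.4,2.8,0.55],[-0.0056,-0.0277,0.0108,0,0,0,0.55],[-0.0056,-0.0277,0.0108,0,0,0,0.55],[-0.0056,-0.0277,0.0108,0,0,0,0.55],[-0.0056,-0.0277,0.0108,0,0,0,0.55],[-0.0056,-0.0277,0.0108,0,0,0,0.55],[-0.0056,-0.0277,0.0108,0,0,0,0.55],[-0.0056,-0.0277,0.0108,0,0,0,0.55],[-0.0056,-0.0277,0.0108,0,0,0,0.55],[0,0,0,0,0,0,0.55],[0,0,0,0,0,0,0.55]]]'
python3 -c "
from h import *
to([.54,-.08,.22],86.8,0)
grab('wrist','pics/w1.png')"
```

```text
t: 6.65
position: [0.5386, -0.0838, 0.2182]
orientation: [0.032, 0.999, 0.0, -0.001]
ft_force: [-0.6, 0.7, 0.4]
grip_width: 0.0472
gripper_force: 0.0
t 6.7 pos [ 0.5386 -0.0838  0.2182] J [ 0.35  0.44 -0.41  1.82  0.21  0.93  1.35] F [-0.6  0.7  0.4]
shift now [-0.0011  0.0038 -0.0018] shift after turn [-0.0012  0.0038 -0.0018] turn [ 0.04 -0.12 -0.48]
```

View pics/w1.png

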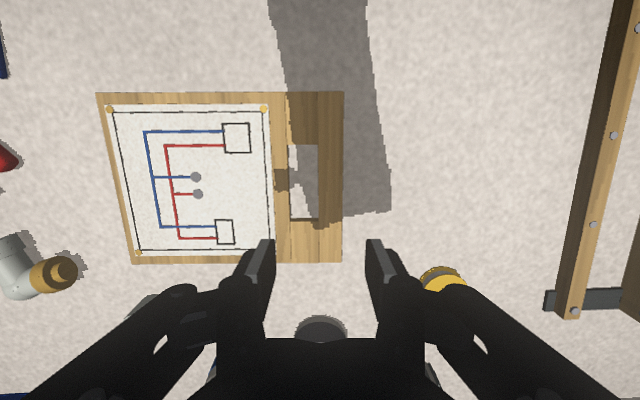

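The wrist view shows the board with its end edge near column 343 (rows 92–263). The slot runs over columns 289–319, rows 144–219, and nothing lies under the finger positions. I refine the end edge and the slot's strip-side edge.

```bash
python3 - <<'E'
from h import *
f=load('wrist');hsv=cv2.cvtColor(f['frame'],cv2.COLOR_RGB2HSV)
m=cv2.inRange(hsv,(8,75,30),(28,255,255));m[:,:300]=0;m[:,420:]=0
def edge(rows,fn):
    p=[]
    for r in rows:
        c=np.flatnonzero(m[r,300:400])+300
        if len(c): p.append((fn(c),r))
    return np.array(p,float)
E=edge(range(100,230,5),max);S=edge(range(152,212,5),min)
print(E[:,0],S[:,0])
for P in(E,S):
    P[:,0]=P[:,0]
    w=onz(f,P,.012);k=np.polyfit(w[:,0],w[:,1],1);print(np.round(k,4),'yaw %.2f'%np.degrees(np.arctan(k[0])),'y at .545: %.4f'%np.polyval(k,.545))
print('corners',np.round(onz(f,[(343.5,92),(342.5,263),(318,145),(319,219)],[.012]*4),4))
E
```

```text
[342. 342. 342. 342. 342. 342. 342. 342. 342. 342. 342. 342. 342. 342.
 342. 341. 341. 341. 341. 341. 341. 341. 341. 341. 341. 341.] [318. 318. 318. 318. 318. 319. 319. 319. 319. 319. 319. 319.]
[-0.0551 -0.0305] yaw -3.15 y at .545: -0.0605
[-0.0423 -0.0633] yaw -2.42 y at .545: -0.0864
corners [[ 0.4488 -0.054   0.012 ]
 [ 0.6481 -0.0636  0.012 ]
 [ 0.5017 -0.0843  0.012 ]
 [ 0.5882 -0.0889  0.012 ]]
```

```bash
python3 -m pendant '[[[-0.004,0.005,0.02,0,0,0,0.55],[-0.0025,0.0048,0.02,0,0,0,0.55],[0,0,0.03,0,0,0,0.55],[0,0,0.03,0,0,0,0.55],[0,0,0.03,0,0,0,0.55],[0,0,0.028,0,0,0,0.55],[0,0,0,0,0,0,0.55],[0,0,0,0,0,0,0.55]]]'
python3 -c "
from h import *
to([.547,-.0735,.026],87,0)"
```

```text
t: 7.5
position: [0.5463, -0.0714, 0.0607]
orientation: [0.029, 1.0, 0.0, -0.001]
ft_force: [-0.1, -0.1, 1.1]
grip_width: 0.0475
gripper_force: 0.0
t 7.5 pos [ 0.5463 -0.0714  0.0607] J [ 0.25  0.65 -0.32  1.96  0.35  0.58  1.21] F [-0.1 -0.1  1.1]
shift now [-0.0008 -0.0021  0.0347] shift after turn [-0.0008 -0.0021  0.0347] turn [ 0.05 -0.1  -0.36]
```

```bash
python3 -m pendant '[[[0,-0.002,0.008,0,0,0,0.55],[0,0,0.01,0,0,0,0.55],[0,0,0.008,0,0,0,0.55],[0,0,0.005,0,0,0,0.55],[0,0,0.003,0,0,0,0.55],[0,0,0,0,0,0,0.55],[0,0,0,0,0,0,0],[0,0,0,0,0,0,0],[0,0,0,0,0,0,0],[0,0,0,0,0,0,0],[0,0,0,0,0,0,0],[0,0,0,0,0,0,0]]]' 110
python3 -c "
from h import *
to([.547,-.0735,.026],87,0)"
```

```text
t: 8.7
position: [0.5462, -0.0739, 0.0266]
orientation: [0.03, 1.0, 0.0, -0.001]
ft_force: [-2.1, 0.2, 6.0]
grip_width: 0.0239
gripper_force: 108.1
t 8.7 pos [ 0.5462 -0.0739  0.0266] J [ 0.24  0.71 -0.29  1.98  0.38  0.51  1.19] F [-2.1  0.2  6. ]
shift now [-0.0008  0.0005  0.0006] shift after turn [-0.0008  0.0005  0.0006] turn [ 0.03 -0.06 -0.4 ]
```

```bash
python3 -m pendant '[[[0,0,-0.005,0,0,0,0],[0,0,-0.01,0,0,0,0],[0,0,-0.015,0,0,0,0],[0,0,-0.02,0,0,0,0],[0,0,-0.025,0,0,0,0],[0,0,-0.03,0,0,0,0],[0,0,-0.03,0,0,0,0],[0,0,-0.03,0,0,0,0],[0,0,-0.03,0,0,0,0],[0,0,-0.03,0,0,0,0],[0,0,-0.03,0,0,0,0],[0,0,-0.025,0,0,0,0],[0,0,-0.015,0,0,0,0],[0,0,-0.005,0,0,0,0],[0,0,0,0,0,0,0],[0,0,0,0,0,0,0]]]' 120
python3 -c "
from h import *
to([.51,.15,.34],89.5,0)
grab('wrist','pics/w2.png');grab('scene')"
```

```text
t: 10.3
position: [0.5459, -0.0742, 0.3251]
orientation: [0.03, 1.0, 0.0, -0.002]
ft_force: [0.3, 0.0, -3.1]
grip_width: 0.0237
gripper_force: 118.4
t 10.3 pos [ 0.5459 -0.0742  0.3251] J [ 0.36  0.35 -0.44  1.64  0.16  1.18  1.39] F [ 0.3  0.  -3.1]
shift now [ 0.0492  0.2217 -0.0146] shift after turn [ 0.0379  0.2239 -0.0149] turn [ 0.04 -0.19 -2.9 ]
```

View pics/w2.png

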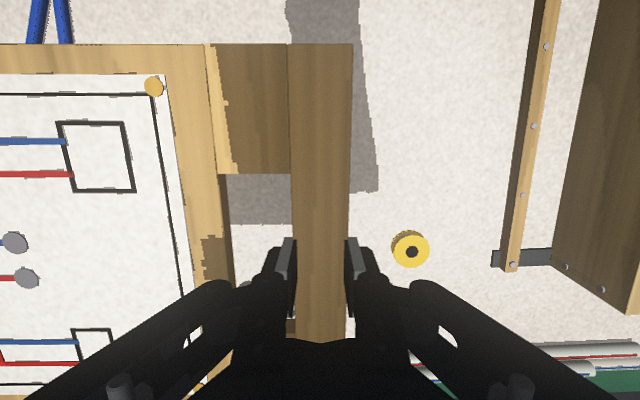

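The board is held level with ~3 N of weight, and the pinch is at mid-strip (column ~320). Now I carry it over and tilt.

```bash
python3 -m pendant '[[[0,0,-0.01,0,0,-1.5,0],[0,0,-0.015,0,0,-1.4,0],[0.004,0.015,-0.015,0,0,0,0],[0.004,0.025,-0.015,0,0,0,0],[0.005,0.025,-0.01,0,0,0,0],[0.005,0.025,-0.01,0,0,0,0],[0.005,0.025,0,0,0,0,0],[0.005,0.025,0,0,0,0,0],[0.005,0.025,0,0,0,0,0],[0.005,0.02,0,0,0,0,0],[0,0.01,0,0,0,0,0],[0,0,0,0,0,0,0]]]'
python3 -m pendant '[[[0,0,0,-3,0,0,0],[0,0,0,-5,0,0,0],[0,0,0,-6,0,0,0],[0,0,0,-6,0,0,0],[0,0,0,-6,0,0,0],[0,0,0,-6,0,0,0],[0,0,0,-6,0,0,0],[0,0,0,-6,0,0,0],[0,0,0,-6,0,0,0],[0,0,0,-6,0,0,0],[0,0,0,-4,0,0,0],[0,0,0,0,0,0,0],[0,0,0,0,0,0,0]]]'
python3 -c "
from h import *
to([.51,.295,.32],89.5,77)"
```

```text
t: 11.6
position: [0.5104, 0.1223, 0.4014]
orientation: [0.003, 1.0, 0.001, -0.001]
ft_force: [0.7, -1.1, -3.6]
grip_width: 0.0238
gripper_force: 118.5
t: 12.9
position: [0.5108, 0.1198, 0.4007]
orientation: [0.005, 0.866, 0.499, 0.002]
ft_force: [-0.0, 0.2, -2.7]
grip_width: 0.0238
gripper_force: 118.9
t 12.9 pos [0.5108 0.1198 0.4007] J [ 0.73  0.46 -0.72  1.82 -0.82  1.19  2.03] F [-0.   0.2 -2.7]
shift now [0.0025 0.018  0.1921] shift after turn [ 0.0024 -0.0392  0.1889] turn [-17.08   0.04  -0.12]
```

```bash
python3 -m pendant '[[[0,0.001,0.01,0,0,0,0],[0,0.002,0.02,0,0,0,0],[0,0.002,0.02,0,0,0,0],[0,0.002,0.02,0,0,0,0],[0,0.002,0.02,0,0,0,0],[0.001,0.002,0.02,0,0,0,0],[0.001,0.002,0.02,0,0,0,0],[0,0.002,0.02,0,0,0,0],[0,0.002,0.02,0,0,0,0],[0,0.001,0.02,0,0,0,0],[0,0,0,-3,0,0,0],[0,0,0,-4,0,0,0],[0,0,0,-4,0,0,0],[0,0,0,-4,0,0,0],[0,0,0,-2,0,0,0],[0,0,0,0,0,0,0],[0,0,0,0,0,0,0]]]'
python3 -c "
from h import *
to([.51,.298,.25],89.5,77)
grab('scene','pics/s2.png');grab('top')"
```

```text
t: 14.6
position: [0.5097, 0.2954, 0.3221]
orientation: [0.003, 0.783, 0.622, 0.002]
ft_force: [0.2, 0.3, -2.5]
grip_width: 0.0239
gripper_force: 119.2
t 14.6 pos [0.5097 0.2954 0.3221] J [ 0.69  0.9  -1.2   2.05 -1.07  0.56  2.31] F [ 0.2  0.3 -2.5]
shift now [-0.0004 -0.0696  0.0188] shift after turn [-0.0003 -0.0697  0.0187] turn [-0.03 -0.07 -0.05]
```

View pics/s2.png

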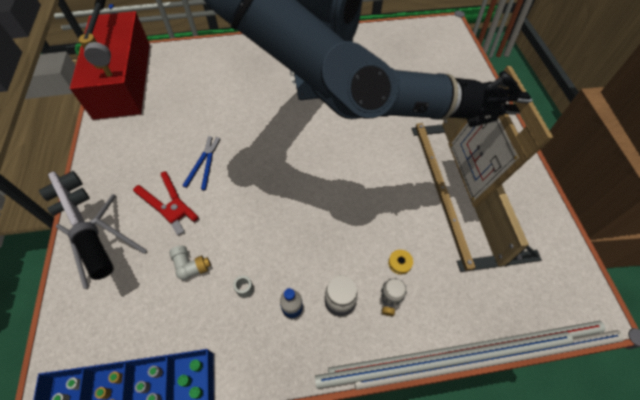

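The scene view shows the board held drawing-out over the gap at (490,150) px, leaning back and clear of the batten. I lower it now.

```bash
python3 -m pendant '[[[0,-0.01,0.003,0,0,0,0],[0,-0.012,0.003,0,0,0,0],[0,-0.012,0.003,0,0,0,0],[0,-0.012,0.003,0,0,0,0],[0,-0.01,0.003,0,0,0,0],[0,-0.006,0.002,0,0,0,0],[0,-0.003,0.001,0,0,0,0],[0,0,0,0,0,0,0],[0,0,0,0,0,0,0]]]'
python3 -c "
from h import *
to([.51,.298,.245],89.5,77)"
```

```text
t: 15.6
position: [0.5097, 0.2978, 0.2548]
orientation: [0.004, 0.782, 0.623, 0.002]
ft_force: [0.4, 0.4, -3.0]
grip_width: 0.0235
gripper_force: 119.2
t 15.6 pos [0.5097 0.2978 0.2548] J [ 0.67  1.04 -1.19  2.09 -1.07  0.46  2.43] F [ 0.4  0.4 -3. ]
shift now [-0.0003 -0.0095  0.0024] shift after turn [-0.0003 -0.0095  0.0024] turn [ 0.07 -0.03 -0.08]
```

```bash
python3 -m pendant '[[[0,-0.003,0.0007,0,0,0,0],[0,-0.003,0.0007,0,0,0,0],[0,-0.002,0.0005,0,0,0,0],[0,0,0,0,0,0,0],[0,0,0,0,0,0,0]]]'
python3 -m pendant '[[[0,-0.002,0.0005,0,0,0,0],[0,0,0,0,0,0,0],[0,0,0,0,0,0,0]]]'
```

```text
t: 16.1
position: [0.5096, 0.2977, 0.2461]
orientation: [0.004, 0.782, 0.623, 0.002]
ft_force: [0.2, 0.4, -3.0]
grip_width: 0.0236
gripper_force: 119.2
t: 16.4
position: [0.5096, 0.2983, 0.2456]
orientation: [0.003, 0.782, 0.624, 0.002]
ft_force: [0.2, 0.6, 5.0]
grip_width: 0.0239
gripper_force: 119.3
```

Contact confirmed (force went from -3 to +5 N). I release and back out.

```bash
python3 -m pendant '[[[0,0,0,0,0,0,0.5],[0,0,0,0,0,0,0.5],[0,0,0,0,0,0,0.5],[0,0,0,0,0,0,0.5],[0,0,0,0,0,0,0.5],[0,0,0,0,0,0,0.5]]]' 20
python3 -c "
from h import *
grab('wrist','pics/w3.png')"
```

```text
t: 17.0
position: [0.5096, 0.2977, 0.244]
orientation: [0.004, 0.782, 0.623, 0.002]
ft_force: [-0.6, 0.0, 0.2]
grip_width: 0.0424
gripper_force: 0.0
```

View pics/w3.png

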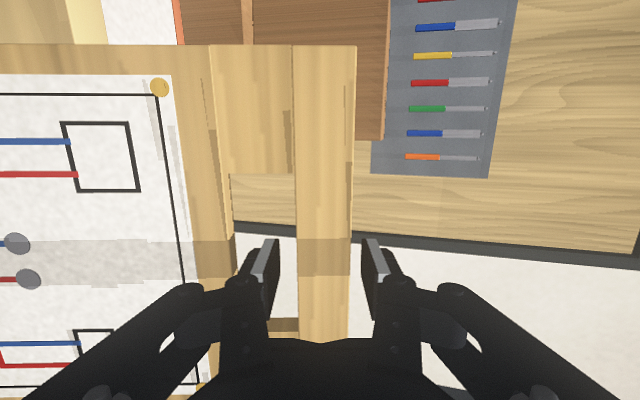

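The fingers (columns 262 and 375) stand clear of the strip (297–352) on both sides, and the board is standing. I withdraw straight back.

```bash
python3 -m pendant '[[[0,0,-0.01,0,0,0,0.5],[0,0,-0.015,0,0,0,0.5],[0,0,-0.02,0,0,0,0.5],[0,0,-0.03,0,0,0,0.5],[0,0,-0.03,0,0,0,0.5],[0,0,-0.03,0,0,0,0.5],[0,0,-0.03,0,0,0,0.5],[0,0,-0.02,0,0,0,0.5],[0,0,0,0,0,0,0.5],[0,0,0,0,0,0,0.5]]]'
python3 -c "
from h import *
grab('scene','pics/s3.png');grab('wrist','pics/w4.png');to([.51,.1,.3],89.5,77)"
```

```text
t: 18.05
position: [0.5081, 0.1169, 0.2857]
orientation: [0.004, 0.783, 0.623, 0.002]
ft_force: [-0.3, 0.2, 0.3]
grip_width: 0.0428
gripper_force: 0.0
t 18.1 pos [0.5076 0.1181 0.2857] J [ 0.92  0.91 -1.01  1.98 -0.8   0.91  2.25] F [-0.3 -0.3 -0. ]
shift now [-0.0025  0.0099 -0.0208] shift after turn [-0.0026  0.0098 -0.0208] turn [ 0.05 -0.1  -0.1 ]
```

View pics/s3.png

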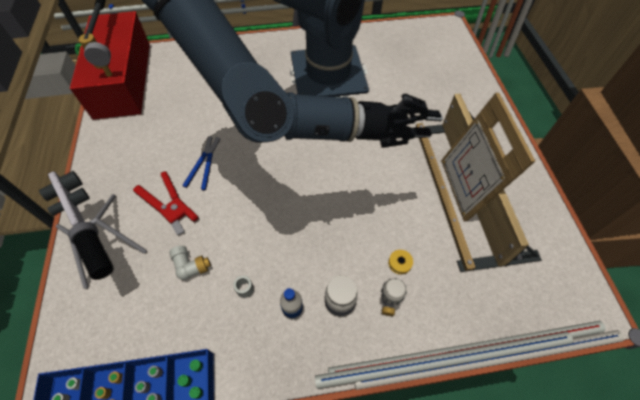

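View pics/w4.png

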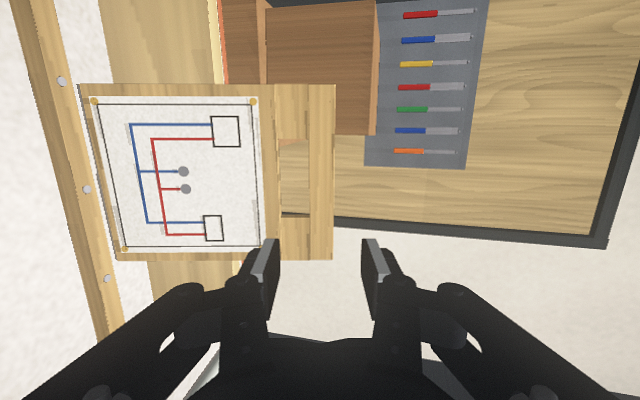

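The board stands behind the batten, drawing out, square and untouched (foot edge at about (78,84)–(115,260) px, top edge at column ~334). The bystanders haven't moved. One quick check of the lean, using the foot on the bench and the known 260 length.

```bash
python3 - <<'E'
from h import *
f=load('wrist')
for a,b in (((78,84),(335,84)),((115,260),(333,260))):
    p=onz(f,[a],.003)[0];o,d=ray(f,[b]);d=d[0]/np.linalg.norm(d[0]);t=(p-o)@d
    q=o+d*t;h=np.linalg.norm(q-p);print(np.round(p,3),'perp',round(h,3))
    for k in (-1,1):
        x=q+k*d*np.sqrt(max(.26**2-h*h,0));v=x-p;print(np.round(x,3),'lean',np.degrees(np.arctan2(v[1],v[2])))
s=robot.get_state();print(s['t'])
E
```

```text
[0.411 0.257 0.003] perp 0.259
[0.413 0.286 0.261] lean 6.367532105200372
[0.41  0.321 0.255] lean 14.131783257159857
[0.607 0.253 0.003] perp 0.26
[0.603 0.302 0.259] lean 10.773530259516466
[0.603 0.302 0.259] lean 10.773530259516466
18.15
```

```bash
python3 -m pendant '[[[0,0,-0.02,0,0,0,0.5],[0,0,0,0,0,0,0.5],[0,0,0,0,0,0,0.5],[0,0,0,0,0,0,0.5],[0,0,0,0,0,0,0.5]]]' && python3 -c "
from h import *
print(robot.hand_in())"
```

```text
t: 18.65
position: [0.5076, 0.0988, 0.2901]
orientation: [0.003, 0.782, 0.623, 0.001]
ft_force: [0.7, 0.3, -0.2]
grip_width: 0.0427
gripper_force: 0.0
the job is handed in; nothing more can be done
None
```

The job board stands released in the gap behind the batten, drawing out, leaning back about 11–14° against the upstand, roughly centred and square; the other things were not moved, and I handed the job in at about 19 s (no verdict was returned).

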